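# Stretch a sprung net handle to its length mark and hold it

### The arm

A 6-joint arm with a two-finger parallel gripper is mounted at the origin on the work surface. World frame = base frame: x ahead of the robot, y to its left, z up, the work surface at z = 0. Lengths are in m, angles in rad, forces in N, time in s.
With the tool pointing down it reaches from about 0.35 to 0.85 m from the base axis. Payload 8.1 kg.
Tool frame: the origin (TCP) lies at the centre of the arm's flange, where the gripper is bolted on; the fingertips stand 186 mm ahead of it and the grasp point (between the pads) lies 167 mm ahead of it (robot.grasp_offset is the distance from the TCP to the grasp point, in m); z points along the fingers, y is the line along which they close (so a half turn about z gives the same grasp; the last joint's range is limited). The gripper opens to 93 mm and grips with 3 to 60 N. Pads are 15 mm wide; open, the fingers measure 128 mm over their backs; the gripper's body (75 mm by 188 mm) begins 65 mm behind the grasp point.
Start: joints at [-1.329, 0.13, 1.488, -0, 1.523, -0.085], TCP at [0.193, -0.568, 0.405] pointing down, gripper open.
Joint ranges: [-2.96, 2.96], [-0.89, 2.26], [0.02, 2.5], [-1.34, 4.48], [0, 2.73], [-2.66, 2.66]. Speed limits (rad/s): [2.39, 2.39, 2.79, 3.14, 3.14, 3.14].

### API

Orientations are given as a rotation vector (axis times angle).
In Python, from plant import robot gives the robot as it stands.
- The arm moves only by the tool drive_tool, never from a script. Its argument "moves" is one flat list of numbers, 7 for each row, row after row: the finger opening in mm, from 0 to 93, then the shift along the tool's x, y, z in mm, then the turn, a rotation vector about the tool's x, y, z in degrees. A call has 1 to 8 rows; each row shifts and turns the commanded pose from where the row before left it, along the tool's axes as they then stand; what a row does not reach is not made up. A row lasts 1/10 s, in which the tool goes at most 50 mm and 8.59 degrees, less where a joint would pass 70% of its speed; a pose out of reach is approached as far as the arm can. A call is refused whole if a number of a shift passes 50 or a number of a turn 8.59, either way. A call with a gripper value outside its range is refused whole. The fingers move at their own pace and stop on an object; "grip_force" is the grip in N (left out, the last holds). Time passes only in rows, so rows that do not move let the fingers close. It gives the time, the measured TCP pose, the force, the opening and the grip force at its end, in the units of the state.
- robot.read_state(): the state, without advancing time (a new reading comes with each control period).
- robot.read_camera(name): name is "scene" or "top" or "wrist"; returns a dict with "color" (400x640x3 uint8, red, green, blue), "depth" (400x640 float32, m along the optical axis (not along the pixel's ray), 0 where there is no reading), "mtx" (3x3 intrinsics, pixels), "dist_coeffs" ([k1, k2, p1, p2, k3] as OpenCV has them; the pictures are not rectified), "R" (3x3) and "t" (3): a world point X has camera coordinates R X + t. Camera axes: x right, y down, z forward; pixel columns grow to the right and rows downward; lengths in m; the calibration is good to about 2 mm. A picture is of the moment at which its call begins.
- robot.close_job(): hands the job in; it is judged then, once.
The state is a dict: "t": time; "q": joint angles; "dq": joint speeds; "joint_torque": joint torques, N m; "tool_pos": TCP position; "orientation": TCP orientation; "force": force on the tool from outside, world axes, zero at the start; "wrist_torque": the same for the moment, N m; "opening": finger opening in m; "gripper_force": force on a finger pad.
Only numpy, scipy, OpenCV 4.12 (cv2) and the standard library are available. Lean on these libraries where they do the work, as an engineer would, in place of code of your own. Each camera call takes 0.05 s, during which the arm holds its last target. There are 200 camera calls.

### The job

Two sprung telescoping net handles are clamped side by side on the check board; the one to be checked has the tall T-shaped length-mark post standing beside it (beside the other there is only a low foot block). Grip that handle and pull it out against its spring until its collar (the metal disc at the tube end of the rubber grip) is level with the post's crossbar, and finish while still holding it there, steady. Leave the other handle pushed in and do not disturb the things lying around.

Things in the scene. Friction and masses are not known exactly. Their poses are not given: they have to be found in the camera images.
- board: Plywood board fixed to the table, 430 x 460 x 18 mm, carrying two parallel clamped tubes with sprung rods. Origin: on its underside, midway between the tubes, below the tube mouths. x runs from the grips into the tubes (a rod pulls out along -x, roughly towards the robot), y left, z up. Rod axes: y = +90 and -90 mm, level, 88 mm above the table. Tube clamps (x over 50 mm) reach 110 mm above the table.
- rod_left (a joint): How far the left rod (board y = +90 mm) is pulled out of its tube, m: 0 = fully in, 0.16 = end stop. It only slides. An inner spring draws it back: about 4 N when fully in, 60 N/m more as it comes out (about 11 N at 0.12); let go, it runs back in.
- grip_left (a point): Centre of the left rod's black rubber grip: a level cylinder 26 mm in diameter, 82 mm long, lying along board x, between the collar (+x) and an end knob (-x, 36 mm in diameter, 10 mm thick). Moves with the rod. Its axes are the board's.
- collar_left (a point): Centre of the left rod's collar: an aluminium disc 42 mm in diameter and 10 mm thick (along board x) at the tube end of the grip, 45 mm behind the grip's centre (+x). It is the part to bring level with the length mark. Moves with the rod.
- rod_right (a joint): How far the right rod (board y = -90 mm) is pulled out of its tube, m: 0 = fully in, 0.16 = end stop. It only slides. An inner spring draws it back: about 4 N when fully in, 60 N/m more as it comes out (about 11 N at 0.12); let go, it runs back in.
- grip_right (a point): Centre of the right rod's black rubber grip: a level cylinder 26 mm in diameter, 82 mm long, lying along board x, between the collar (+x) and an end knob (-x, 36 mm in diameter, 10 mm thick). Moves with the rod. Its axes are the board's.
- collar_right (a point): Centre of the right rod's collar: an aluminium disc 42 mm in diameter and 10 mm thick (along board x) at the tube end of the grip, 45 mm behind the grip's centre (+x). It is the part to bring level with the length mark. Moves with the rod.
- mark_head (a point): Centre of the crossbar of the T-shaped steel length-mark post fixed on the board: round foot 44 mm across, 14 mm stem, crossbar 44 mm wide (y), 6 mm thick (x), 14 mm high, centre 87 mm above the table. It stands outside one of the rods, 95 mm from its axis (board y = +185 or -185 mm), 50 to 120 mm further out (-x) than the collars at rest. Its axes are the board's.
- spare_top (a point): Top centre of the low steel foot block without a post (38 x 34 mm, 14 mm high, with a 4 mm stud), fixed on the board outside the other rod. It marks nothing.
- tin_mid (a point): Bystander, loose: flat round steel tin, 52 mm across, 34 mm high, on the board between the tubes. This point is its centre, 17 mm above its underside.
- sinker_mid (a point): Bystander, loose: dark conical sinker weight, 38 mm across, 30 mm high, on the board between the rods. This point is its centre, 15 mm above its underside.
- jar_mid (a point): Bystander, loose: closed glass jar, 72 mm across, 85 mm high, on the table left of the board. This point is its centre, 42 mm above its underside.
- lunchbox_mid (a point): Bystander, loose: lidded plastic box, 158 x 118 x 67 mm, on the table right of the board. This point is its centre, 34 mm above its underside.
- reel_mid (a point): Bystander, loose: line reel, 64 mm across, 32 mm high, on the table left of the board. This point is its centre, 16 mm above its underside.
- tray_mid (a point): Bystander, loose: small open wooden tray, 80 x 150 x 30 mm, on the table right of the board. This point is its centre, 15 mm above its underside.

How it is judged:
At the end, for the whole second after the job is handed in: The handle beside the T-post is held by the fingers (more than 2 N of contact) with the centre of its collar within 7 mm of the centre of the post's crossbar along the rod, steady (slower than 20 mm/s), and the other handle is within 10 mm of fully in (((y of mark_head in the frame of board above 0 m and x of collar_left in the frame of mark_head between -0.007 and 0.007 m and velocity of joint rod_left between -0.02 and 0.02 m/s and contact force between the fingers and rod_left above 2 N and value of joint rod_right below 0.01 m) or (y of mark_head in the frame of board below 0 m and x of collar_right in the frame of mark_head between -0.007 and 0.007 m and velocity of joint rod_right between -0.02 and 0.02 m/s and contact force between the fingers and rod_right above 2 N and value of joint rod_left below 0.01 m))); the arm keeps its last pose, push and grip.
It fails at once if The wrong handle (the one beside the low foot block) was pulled out by more than 20 mm ((y of mark_head in the frame of board above 0 m and value of joint rod_right above 0.02 m) or (y of mark_head in the frame of board below 0 m and value of joint rod_left above 0.02 m)).
It fails at once if A bystander was moved by more than 30 mm (distance of any of tin_mid, sinker_mid, jar_mid, lunchbox_mid, reel_mid, tray_mid from where it was at the start of the episode above 0.03 m).
It also fails if it takes over 35 s, if anything falls off the work surface, if the arm or the gripper's body presses on something with over 40 N, if the wrist force passes 120 N, or if a joint passes its speed limit or range.

## Working session

There is one attempt and no reset: what is moved stays moved. The work goes in short steps, Python scripts to look and compute and a tool call to move; the robot and the scene stay as the last step left them, time stands still between calls to the robot, and variables do not carry over. Pictures are saved under pics/ and viewed, at most 10 in all, crops included, and the job is handed in when it is done.

Besides the shell and the picture viewer there is one more tool, called after "Emit:" as name(argument=value, ...) on one line, values as JSON. drive_tool: Moves the arm, as the interface text tells. Its arguments: {"type":"object","properties":{"moves":{"type":"array","items":{"type":"number"}},"grip_force":{"type":"number"}},"required":["moves"]}

```bash
mkdir -p pics; ls
python3 - <<'E'
from plant import robot
import cv2,numpy as np
for n in("top","scene"):
    c=robot.read_camera(n); np.savez(n+"0.npz",**c); cv2.imwrite(f"pics/{n}0.png",c["color"][:,:,::-1])
    print(n,c["mtx"].tolist(),c["dist_coeffs"],(-c["R"].T@c["t"]))
s=robot.read_state();print(s["t"],s["tool_pos"],s["orientation"],s["force"],s["opening"])
E
```

```text
pics
top [[491.5523980294132, 0.0, 307.86679184948105], [0.0, 491.5523980294132, 199.446510429389], [0.0, 0.0, 1.0]] [-0.14422949  0.          0.          0.          0.        ] [ 0.23756566 -0.01053696  2.02238376]
scene [[479.6435459195351, 0.0, 324.8515652745809], [0.0, 479.6435459195351, 201.4410726113849], [0.0, 0.0, 1.0]] [0.01182031 0.         0.         0.         0.        ] [1.38142629 0.36085618 1.20046721]
0.1 [ 0.19257267 -0.56804164  0.40378261] [-3.09812048e+00 -5.10775960e-01  2.16775736e-04] [ 0.11426871  0.40414439 -0.30026328] 0.09282970785125727
```

View pics/top0.png

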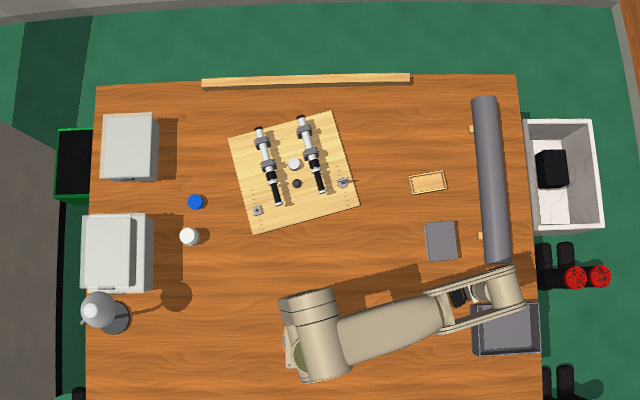

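View pics/scene0.png

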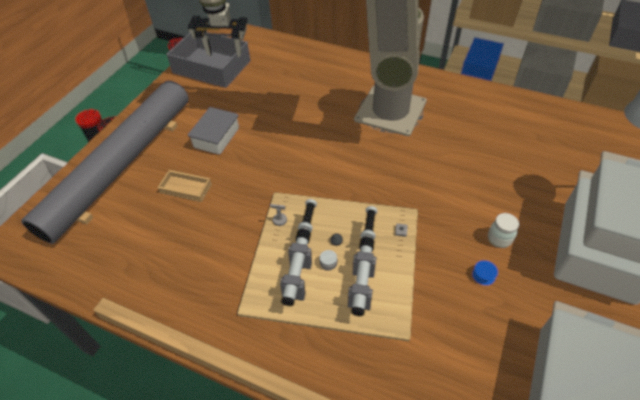

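The top view shows the board rotated. The T-post is at (343,182), beside the right handle, whose grip runs about (313,165)-(321,190). The foot block is at (257,210). The scene view agrees, with the post at (279,213). I'll zoom in to measure.

Run:
```python
import cv2,numpy as np
t=cv2.imread("pics/top0.png")[100:240,220:370]; s=cv2.imread("pics/scene0.png")[190:320,240:425]
cv2.imwrite("pics/topz.png",cv2.resize(t,None,fx=4,fy=4,interpolation=cv2.INTER_CUBIC))
cv2.imwrite("pics/scenez.png",cv2.resize(s,None,fx=4,fy=4,interpolation=cv2.INTER_CUBIC))
```

```text
(no output)
```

View pics/topz.png

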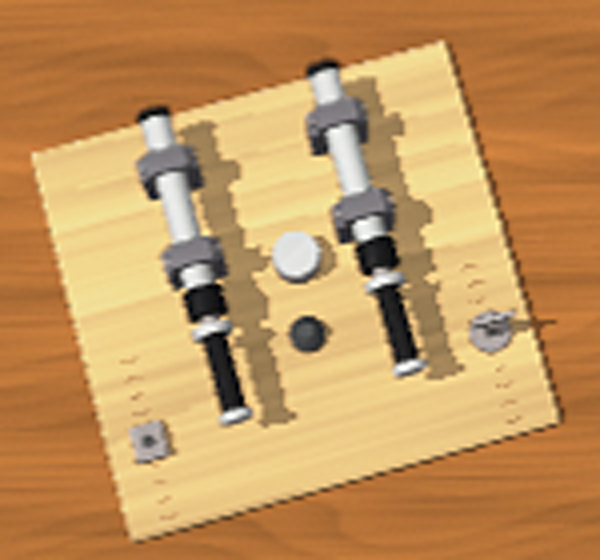

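View pics/scenez.png

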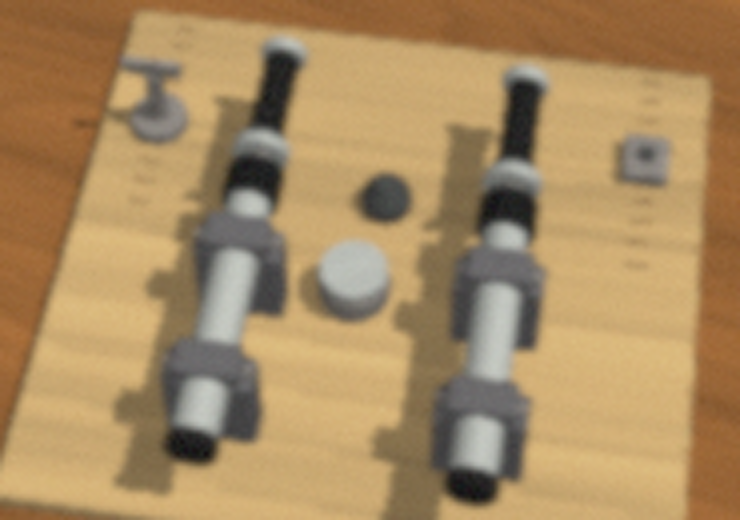

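Corners of the board in the crop: (33,155), (445,42), (563,422), (132,541). The right collar is at (385,281), its knob at (409,368), and the crossbar at about (494,322).

```bash
cat > h.py <<'E'
import cv2,numpy as np
def ray(c,uv,z):
    p=cv2.undistortPoints(np.array(uv,float).reshape(-1,1,2),c["mtx"],c["dist_coeffs"])[:,0]
    C=-c["R"].T@c["t"]; d=np.c_[p,np.ones(len(p))]@c["R"]
    return C+d*((np.broadcast_to(z,len(p))-C[2])/d[:,2])[:,None]
def proj(c,X):
    return cv2.projectPoints(np.array(X,float).reshape(-1,1,3),cv2.Rodrigues(c["R"])[0],c["t"],c["mtx"],c["dist_coeffs"])[0][:,0]
E
python3 - <<'E'
from h import *
t=np.load("top0.npz"); s=np.load("scene0.npz")
T=lambda a:np.array(a)/4.+[220-.375,100-.375]; S=lambda a:np.array(a)/4.+[240-.375,190-.375]
b=ray(t,T([[33,155],[445,42],[563,422],[132,541]]),.018);print(b.round(4))
for e in(b[0]-b[3],b[1]-b[2]):print("x-edge",np.linalg.norm(e),np.degrees(np.arctan2(e[1],e[0])))
for e in(b[0]-b[1],b[3]-b[2]):print("y-edge",np.linalg.norm(e),np.degrees(np.arctan2(-e[0],e[1])))
print("top collar,knob,bar,clampL..",ray(t,T([[385,281],[409,368],[494,322]]),[.1,.1,.09]).round(4))
print("scene collar,knob,bar",ray(s,S([[261,146],[285,50],[152,67]]),[.1,.1,.087]).round(4))
E
```

```text
[[ 0.8404  0.3337  0.018 ]
 [ 0.9525 -0.108   0.018 ]
 [ 0.5381 -0.2155  0.018 ]
 [ 0.427   0.2308  0.018 ]]
x-edge 0.4260366744442528 13.979610645854809
x-edge 0.4280966336880639 14.529930120876264
y-edge 0.45576114499033626 14.230182308203734
y-edge 0.45986854548904094 13.973750039742173
top collar,knob,bar,clampL.. [[ 0.6734 -0.0351  0.1   ]
 [ 0.5843 -0.0564  0.1   ]
 [ 0.6306 -0.1433  0.09  ]]
scene collar,knob,bar [[ 0.6778 -0.0306  0.1   ]
 [ 0.5917 -0.0515  0.1   ]
 [ 0.6355 -0.1406  0.087 ]]
```

Emit:
drive_tool(moves=[60,36,-22,0,0,0,0,60,36,-22,0,0,0,0,60,36,-22,0,0,0,0,60,36,-22,0,0,0,0,60,36,-22,0,0,0,0,60,36,-22,0,0,0,0,60,36,-22,0,0,0,0,60,36,-22,0,0,0,0], grip_force=35)

```text
t: 0.9
tool_pos: [0.4096, -0.3075, 0.4044]
orientation: [-3.099, -0.511, 0.001]
force: [1.6, 0.1, 0.5]
opening: 0.0598
gripper_force: 0.0
```

Emit:
drive_tool(moves=[60,36,-22,0,0,0,0,60,36,-22,0,0,0,0,60,36,-22,0,0,0,0,60,36,-22,0,0,0,0,60,36,-22,0,0,0,0,60,36,-22,0,0,0,0,60,36,-22,0,0,0,4.5,60,0,0,0,0,0,0])

```text
t: 1.7
tool_pos: [0.6, -0.0783, 0.4037]
orientation: [-3.115, -0.391, 0.001]
force: [-0.3, -0.4, -0.2]
opening: 0.0599
gripper_force: 0.0
```

Run:
```python
from plant import robot
import cv2,numpy as np
n="wrist"
c=robot.read_camera(n); np.savez(n+"0.npz",**c); cv2.imwrite(f"pics/{n}0.png",c["color"][:,:,::-1])
print(-c["R"].T@c["t"])
s=robot.read_state();print(s["t"],s["tool_pos"],s["orientation"],s["force"],s["q"])
```

```text
[ 0.67271181 -0.05994024  0.38289382]
1.75 [ 0.59899429 -0.0801555   0.40366325] [-3.11601049e+00 -3.93983855e-01  2.25631237e-03] [-0.93018647 -1.30066544  0.78378171] [-2.17926980e-01  1.43294359e-01  1.47607495e+00  2.43663599e-04
  1.52383647e+00  1.10131539e+00]
```

View pics/wrist0.png

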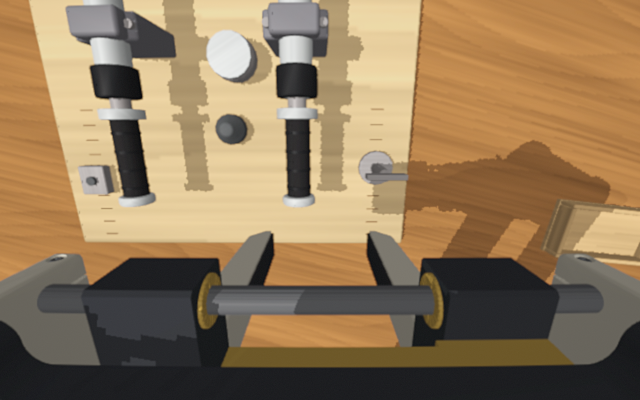

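Wrist view: the right collar spans (275-321, row 112), the knob is at (299,201), and the crossbar spans (366-407, row 177). The fingers are clear.

Run:
```python
from h import *
c=np.load("wrist0.npz"); D=c["depth"]
im=c["color"].astype(int).sum(2)
print(im[100:124,298]);print(im[192:212,299]); print(im[168:186,400]); print(im[176,360:412])
def pt(u,v):
    d=D[v,u];p=cv2.undistortPoints(np.array([[[u,v]]],float),c["mtx"],c["dist_coeffs"])[0,0]
    return (c["R"].T@(d*np.array([*p,1])-c["t"]))
a=np.radians(14.2);u=np.array([np.cos(a),np.sin(a),0]);v=np.array([-np.sin(a),np.cos(a),0])
for n,px in dict(col=[(298,r) for r in range(104,122,2)],grip=[(298,140),(298,160),(298,180)],knob=[(299,r) for r in range(196,208,2)],bar=[(400,r) for r in range(170,184,2)]+[(375,177)]).items():
    for q in px: X=pt(*q);print(n,q,X.round(4),"u %.4f v %.4f"%(X@u,X@v))
```

```text
[510 508 507 507 508 506 504 542 631 662 660 653 652 650 651 651 654 643
 517 289 135 125 136 135]
[136 138 137 131 134 254 454 604 669 669 659 655 650 642 626 608 593 590
 591 595]
[410 410 416 425 414 321 294 365 389 387 383 379 379 429 447 448 451 452]
[571 537 539 541 503 381 267 325 383 392 388 389 389 389 389 389 391 389
 390 389 391 391 390 391 390 391 390 391 389 391 390 388 390 388 388 386
 387 387 389 391 389 389 389 388 387 389 389 383 339 302 296 300]
col (298, 104) [ 0.6852 -0.034   0.0962] u 0.6559 v -0.2011
col (298, 106) [ 0.6834 -0.0344  0.0961] u 0.6541 v -0.2010
col (298, 108) [ 0.6812 -0.0359  0.1075] u 0.6516 v -0.2019
col (298, 110) [ 0.6794 -0.0363  0.108 ] u 0.6498 v -0.2019
col (298, 112) [ 0.6777 -0.0367  0.1078] u 0.6480 v -0.2018
col (298, 114) [ 0.6759 -0.037   0.1066] u 0.6462 v -0.2017
col (298, 116) [ 0.6741 -0.0374  0.1063] u 0.6444 v -0.2016
col (298, 118) [ 0.6724 -0.0379  0.1068] u 0.6425 v -0.2016
col (298, 120) [ 0.6705 -0.0377  0.0996] u 0.6408 v -0.2010
grip (298, 140) [ 0.6518 -0.0422  0.1011] u 0.6216 v -0.2008
grip (298, 160) [ 0.6323 -0.046
[... 236 characters left out ...]
6 -0.0573  0.1043] u 0.5605 v -0.2009
knob (299, 202) [ 0.5909 -0.0578  0.1057] u 0.5587 v -0.2010
knob (299, 204) [ 0.5884 -0.0583  0.1043] u 0.5561 v -0.2008
knob (299, 206) [ 0.586  -0.0587  0.1033] u 0.5536 v -0.2007
bar (400, 170) [ 0.6411 -0.1777  0.0158] u 0.5779 v -0.3295
bar (400, 172) [ 0.6388 -0.1777  0.0186] u 0.5757 v -0.3289
bar (400, 174) [ 0.6435 -0.155   0.0909] u 0.5858 v -0.3081
bar (400, 176) [ 0.6417 -0.1547  0.0939] u 0.5842 v -0.3074
bar (400, 178) [ 0.6396 -0.1556  0.0934] u 0.5819 v -0.3077
bar (400, 180) [ 0.6285 -0.1812  0.0185] u 0.5648 v -0.3298
bar (400, 182) [ 0.6257 -0.1826  0.0168] u 0.5618 v -0.3305
bar (375, 177) [ 0.6341 -0.1294  0.0937] u 0.5830 v -0.2810
```

Emit:
drive_tool(moves=[60,42,-24,0,0,0,0,60,0,0,25,0,0,0,60,0,0,30,0,0,0,60,0,0,30,0,0,0,60,0,0,30,0,0,0,60,0,0,24,0,0,0,60,0,0,10,0,0,0,60,0,0,0,0,0,0])

```text
t: 2.55
tool_pos: [0.6318, -0.0495, 0.2538]
orientation: [-3.117, -0.388, 0.006]
force: [0.1, 1.1, -0.4]
opening: 0.0597
gripper_force: 0.0
```

Emit:
drive_tool(moves=[10,0,0,0,0,0,0,10,0,0,0,0,0,0,10,0,0,0,0,0,0,10,0,0,0,0,0,0,10,0,0,0,0,0,0,10,0,0,0,0,0,0], grip_force=40)

```text
t: 3.15
tool_pos: [0.6329, -0.0462, 0.2568]
orientation: [-3.112, -0.39, -0.0]
force: [-5.1, 14.0, 7.7]
opening: 0.025
gripper_force: 40.0
```

Emit:
drive_tool(moves=[10,0,-2,-1,0,0,0,10,-8,0,0,0,0,0,10,-12,0,0,0,0,0,10,-12,0,0,0,0,0,10,-12,0,0,0,0,0,10,-12,0,0,0,0,0,10,-8,0,0,0,0,0,10,0,0,0,0,0,0])

```text
t: 3.95
tool_pos: [0.5703, -0.0615, 0.2569]
orientation: [-3.115, -0.389, -0.004]
force: [6.2, 7.7, -5.3]
opening: 0.025
gripper_force: 40.0
```

Emit:
drive_tool(moves=[10,0,0,0,0,0,0,10,0,0,0,0,0,0,10,0,0,0,0,0,0])

```text
t: 4.25
tool_pos: [0.571, -0.0613, 0.2569]
orientation: [-3.115, -0.39, -0.004]
force: [6.4, 7.6, -5.8]
opening: 0.0251
gripper_force: 40.0
```

Run:
```python
from plant import robot
import cv2,numpy as np
for n in("wrist","top"):
    c=robot.read_camera(n); np.savez(n+"1.npz",**c); cv2.imwrite(f"pics/{n}1.png",c["color"][:,:,::-1])
s=robot.read_state();print(s["t"],s["tool_pos"],s["orientation"],s["force"],s["opening"])
```

```text
4.35 [ 0.57099311 -0.0612714   0.25691501] [-3.11516204 -0.38951395 -0.00395686] [ 6.10927633  7.14644176 -5.42520308] 0.02532418869057868
```

View pics/wrist1.png

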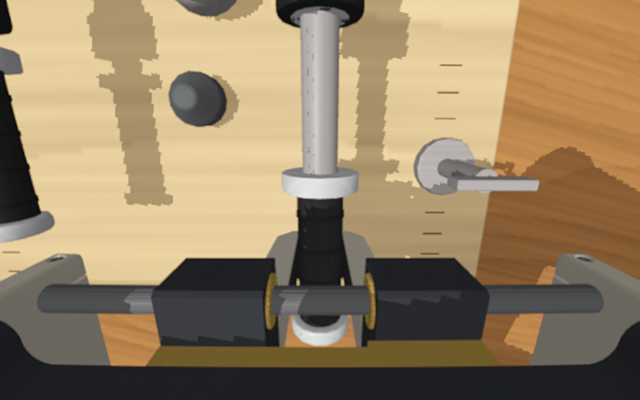

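The grip is held, with the collar at (320,~182) nearly level with the crossbar at (497,185). I'll measure the remaining offset.

Run:
```python
from h import *
c=np.load("wrist1.npz"); D=c["depth"]
a=np.radians(14.2);U=np.array([np.cos(a),np.sin(a),0]);V=np.array([-np.sin(a),np.cos(a),0])
vv,uu=np.mgrid[0:400,0:640]
p=cv2.undistortPoints(np.c_[uu.ravel(),vv.ravel()].astype(float).reshape(-1,1,2),c["mtx"],c["dist_coeffs"])[:,0]
X=((np.c_[p,np.ones(len(p))]*D.reshape(-1,1)-c["t"])@c["R"]).reshape(400,640,3)
im=c["color"].astype(int).sum(2)
for col,rows in((320,range(160,206,2)),(290,range(165,203,3)),(500,range(168,198,2)),(530,range(172,196,3))):
    for r in rows: x=X[r,col];print(col,r,im[r,col],"u %.4f v %.4f z %.4f"%(x@U,x@V,x[2]))
```

```text
320 160 538 u 0.5963 v -0.1994 z 0.0968
320 162 537 u 0.5954 v -0.1994 z 0.0975
320 164 535 u 0.5943 v -0.1994 z 0.0970
320 166 538 u 0.5932 v -0.1994 z 0.0966
320 168 537 u 0.5922 v -0.1994 z 0.0965
320 170 535 u 0.5913 v -0.1994 z 0.0972
320 172 540 u 0.5903 v -0.1994 z 0.0974
320 174 473 u 0.5894 v -0.1994 z 0.0982
320 176 362 u 0.5892 v -0.1994 z 0.1027
320 178 498 u 0.5892 v -0.1994 z 0.1075
320 180 685 u 0.5884 v -0.1994 z 0.1085
320 182 673 u 0.5873 v -0.1994 z 0.1081
320 184 671 u 0.5864 v -0.1994 z 0.1082
320 186 668 u 0.5856 v -0.1994 z 0.1092
320 188 670 u 0.5844 v -0.1994 z 0.1079
320 190 669 u 0.5835 v -0.1994 z 0.1080
320 192 665 u 0.5826 v -0.1994 z 0.1086
320 194 663 u 0.5816 v -0.1994 z 0.1084
320 196 672 u 0.5806 v -0.1994 z 0.1082
320 198 558 u 0.5797 v -0.1994 z 0.1086
320 200 139 u 0.5761 v -0.1994 z 0.0991
320 202 136 u 0.5755 v -0.1994 z 0.1009
320 204 140 u 0.5741 v -0.1994 z 0.0997
290 165 585 u 0.5824 v -0.1754 z 0.0164
290 168 525 u 0.5802 v -0.1755 z 0.0178
290 171 367 u 0.5892 v -0.1831 z 0.0877
290 174 362 u 0.5892 v -0.1841 z 0.0968
290 177 617 u 0.5886
[... 568 characters left out ...]
0.2975 z 0.0886
500 180 462 u 0.5856 v -0.2943 z 0.0936
500 182 545 u 0.5844 v -0.2951 z 0.0927
500 184 547 u 0.5835 v -0.2945 z 0.0940
500 186 547 u 0.5824 v -0.2948 z 0.0937
500 188 550 u 0.5811 v -0.2956 z 0.0928
500 190 450 u 0.5801 v -0.2957 z 0.0930
500 192 264 u 0.5565 v -0.3584 z -0.0001
500 194 267 u 0.5546 v -0.3590 z -0.0006
500 196 273 u 0.5527 v -0.3594 z -0.0007
530 172 300 u 0.5744 v -0.3816 z 0.0001
530 175 289 u 0.5717 v -0.3825 z -0.0003
530 178 285 u 0.5860 v -0.3133 z 0.0897
530 181 521 u 0.5851 v -0.3108 z 0.0932
530 184 547 u 0.5834 v -0.3114 z 0.0930
530 187 544 u 0.5816 v -0.3123 z 0.0922
530 190 458 u 0.5800 v -0.3124 z 0.0925
530 193 275 u 0.5554 v -0.3863 z -0.0010
```

The collar is 1.6 mm short of the mark, so I'll pull a final nudge and let it settle.

Emit:
drive_tool(moves=[10,-2,0,0,0,0,0,10,0,0,0,0,0,0,10,0,0,0,0,0,0,10,0,0,0,0,0,0,10,0,0,0,0,0,0,10,0,0,0,0,0,0,10,0,0,0,0,0,0,10,0,0,0,0,0,0])

```text
t: 5.15
tool_pos: [0.5691, -0.0618, 0.2569]
orientation: [-3.115, -0.39, -0.004]
force: [6.6, 8.4, -3.8]
opening: 0.0253
gripper_force: 40.0
```

Run:
```python
from plant import robot
from h import *
c=robot.read_camera("wrist");D=c["depth"]
a=np.radians(14.2);U=np.array([np.cos(a),np.sin(a),0])
vv,uu=np.mgrid[0:400,0:640]
p=cv2.undistortPoints(np.c_[uu.ravel(),vv.ravel()].astype(float).reshape(-1,1,2),c["mtx"],c["dist_coeffs"])[:,0]
X=((np.c_[p,np.ones(len(p))]*D.reshape(-1,1)-c["t"])@c["R"]).reshape(400,640,3)
for col,lo,hi in((320,.1055,.115),(500,.088,.098)):
    k=X[150:215,col];k=k[(k[:,2]>lo)&(k[:,2]<hi)]@U;print(k.min(),k.max(),(k.min()+k.max())/2)
s=robot.read_state();print(s["t"],s["tool_pos"],s["force"],s["opening"],s["gripper_force"],np.abs(s["dq"]).max())
```

```text
0.5774281143626503 0.5873468980735911 0.5823875062181207
0.580380058374002 0.5859735309880063 0.5831767946810041
5.2 [ 0.56908746 -0.06174201  0.25695048] [ 5.9239413  7.1810909 -5.2514577] 0.025397594327644865 39.99902844429016 0.002104224286911407
```

The collar is within about 1 mm of the mark, steady, with a 40 N grip. Handing in.

```bash
python3 -c "
from plant import robot
print(robot.close_job())"
```

```text
the job is handed in; nothing more can be done
None
```

I pulled out the right-hand handle, the one beside the T-post, and handed the job in at about 5.2 s with its collar within about 1 mm of the crossbar, steady in a 40 N grip; the left handle and the loose items were never touched, and the hand-in gave no verdict.

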